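Pry open the cup box and nest the stray tumbler in it

ROBOT

A 6-joint arm with a two-finger parallel gripper is mounted at the origin on a cart in front of the work surface, level with it; the furniture and walls round the work are solid. World frame = base frame: x ahead of the robot, y to its left, z up, the work surface at z = 0. Lengths are in m, angles in rad, forces in N, time in s.
With the tool pointing down it reaches from about 0.4 to 0.825 m from the base axis. Payload 7 kg.
Tool frame: the origin (TCP) lies midway between the tips of the shut fingers; the grasp point (between the pads) lies robot.hold_point_z behind it (robot.hold_point_z is the distance from the TCP to the grasp point, in m); z points along the fingers, y is the line along which they close (so a half turn about z gives the same grasp; the last joint's range is limited). The gripper opens to 88 mm and grips with 3 to 60 N. Pads are 19 mm wide; open, the fingers measure 130 mm over their backs; the gripper's body (78 mm by 193 mm) begins 47 mm behind the grasp point.
Start: joints at [-0.843, 0.359, 0.012, 0, -1.224, -0.288], TCP at [0.287, -0.611, 0.227] pointing down, gripper open.
Joint ranges: [-3.07, 3.07], [-1.43, 2.12], [-1.02, 1.25], [-3.03, 1.67], [-3.05, -0], [-3.03, 3.03]. Speed limits (rad/s): [2.39, 2.39, 3.01, 3.14, 3.14, 3.14].

INTERFACE

Orientations are given as a rotation vector (axis times angle).
In Python, from cell import robot gives the robot as it stands.
- The arm moves only by the tool play_rows, never from a script. Its argument "deltas" is a list that holds one entry, the list of rows, each a list of 7 numbers: the turn, a rotation vector about the world's x, y, z each as a share of 2 pi rad, from -1 to 1, then the shift along the world's x, y, z each as a share of 0.08 m, from -1 to 1, then the finger opening in mm, from 0 to 87.6. A call has 1 to 5 rows; each row is the pose to reach, as a shift and turn from the pose commanded when the call began, turning the shorter way round; what a row does not reach only later rows make up. A row lasts 1/8 s, in which the tool goes at most 62.5 mm and 10.7 degrees, less where a joint would pass 70% of its speed; a pose out of reach is approached as far as the arm can. A call with a number of a shift or a turn outside -1 to 1 is refused whole. A call with a gripper value outside its range is refused whole. The fingers move at their own pace and stop on an object; the grip force is fixed at half the most. Time passes only in rows, so rows that repeat a pose let the fingers close. It gives the time, the measured TCP pose, the force, the opening and the grip force at its end, in the units of the state.
- robot.state(): the state, without advancing time (a new reading comes with each control period).
- robot.snapshot(name): name is "side" or "top" or "wrist"; returns a dict with "image" (480x640x3 uint8, red, green, blue), "fx", "fy", "cx", "cy" (pixels), "R" (3x3) and "t" (3): a world point X has camera coordinates R X + t. Camera axes: x right, y down, z forward; pixel columns grow to the right and rows downward; lengths in m; the calibration is good to about 2 mm. A picture is of the moment at which its call begins. There is no depth.
- robot.hand_in(): hands the job in; it is judged then, once.
The state is a dict: "time_s": time; "joint_pos": joint angles; "qvel": joint speeds; "joint_torque": joint torques, N m; "tool_pos": TCP position; "eef_rot": TCP orientation; "wrist_force": force on the tool from outside, world axes, zero at the start; "wrist_torque": the same for the moment, N m; "finger_gap": finger opening in m; "grip_force": force on a finger pad.
Only numpy, scipy, OpenCV 4.12 (cv2) and the standard library are available. Lean on these libraries where they do the work, as an engineer would, in place of code of your own. Each camera call takes 0.05 s, during which the arm holds its last target. There are 200 camera calls.

TASK

Use the short blunt knife to pry open the hinged lid of the wooden box: work the blade into the notch under the lid's front edge, lever the lid up, and push it with the knife until it stands upright or beyond, never touching the lid with the gripper. Lay the knife down flat on the bar top outside the box, then nest the stray steel tumbler upright and all the way down inside the matching tumbler that stands in the box. Leave the lid open, and leave the spice jar, the mill and the matchbox where they are.

Things in the scene. Friction and masses are not known exactly. Their poses are not given: they have to be found in the camera images.
- box: pale wooden box, fixed to the bar top, outside 166 (x) x 176 (y) x 105 mm high without its lid, walls 8 mm, floor 6 mm thick; origin at the centre of its underside, x points from its notched front wall (turned roughly to the robot) to its hinged back, z up. Empty but for one tumbler
- lid: flat pale wooden lid with a darker inlaid panel, 166 x 176 x 10 mm, flush with the box all round, no handle. Origin on the hinge line (middle of the box's back top edge, at the lid's underside); the lid extends from there along its own -x; its z is normal to it, up when shut. It turns about the box's y, 0 (shut) to 1.75 rad, and stays where it is left; about 2 N at the front edge moves it
- lid_front (a point): middle of the lid's lower front edge, 166 mm from the hinge line
- notch (a point): centre of the mouth of the pry notch, on the front face of the box, 101 mm above the bar top: a slot 46 mm wide and 8 mm high cut right through the 8 mm front wall, between the wall's edge below (97 mm) and the lid's underside above (105 mm). A brass strip 54 x 10 mm marks it, just below. Axes as the box; open space behind
- hinge (a point): middle of the hinge line, 105 mm above the bar top; axes as the box
- knife: blunt opening knife, 180 mm long, 0.12 kg. Dark wooden handle with steel bolster, 18 mm wide and high, from x = -95 to 0 mm; stiff steel blade 22 mm wide, 2.6 mm thick, from x = 0 to +85 mm with a round tip, at mid-height of the handle (9 mm). Origin on the underside of the handle at its blade end; x towards the tip, z up
- knife_grip (a point): a good place to grip: centre of the handle, 25 mm behind the blade's root, 9 mm above the underside
- knife_tip (a point): tip of the blade, 110 mm ahead of knife_grip
- knife_butt (a point): end of the handle, 70 mm behind knife_grip
- cup: the stray tumbler, standing on the bar top: plain steel, round, 60 mm high, outside diameter 39 mm at the foot and 60 mm at the rim, wall 2.5 mm, with a deep false floor 26 mm above its foot. Origin at the centre of its underside, z up. Nested in the other it stands 26 mm higher than it, with about 2 mm of play all round
- cup_in_box: an equal tumbler, standing upright and loose on the box's floor (foot 6 mm, rim 66 mm above the bar top). Origin at the centre of its underside, z up
- jar: small round spice jar with a green lid, diameter 46 mm, 105 mm high, a bystander; origin at the centre of its underside
- mill: turned wooden pepper mill, diameter 58 mm, 160 mm high, a bystander; origin at the centre of its underside
- matchbox: matchbox, 36 x 53 x 15 mm, lying flat, a bystander; origin at the centre of its underside
There are look-alikes about, which are no part of the job. What is shaped like the cup but green or turquoise is not meant.

How it is judged:
On the way, in this order (a step that is already met when the one before it is completed fails the run):
1. the knife's blade levers the lid up off the box (by more than 5 degrees, the knife touching it) (angle between lid's own z axis and vertical above 0.09 rad and contact force between knife and lid above 0.2 N), for 0.1 s.
2. the lid stands upright or beyond (more than 77 degrees) (angle between lid's own z axis and vertical above 1.35 rad), for 0.2 s.
At the end, for the whole second after the job is handed in: lid open by more than 77 degrees; knife flat on the bar top (tip and butt under 22 mm high), outside the box; stray tumbler upright (7 degrees) in the other, concentric within 6 mm, its foot 20 to 32 mm above the other's; that one upright on the box floor; all at rest (angle between lid's own z axis and vertical above 1.35 rad and horizontal distance between cup and cup_in_box below 0.006 m and z of cup in the frame of cup_in_box between 0.02 and 0.032 m and angle between each of cup, cup_in_box's own z axis and vertical below 0.12 rad and horizontal distance between cup_in_box and box below 0.075 m and height (world z) of cup_in_box below 0.012 m and height (world z) of each of knife_tip, knife_butt below 0.022 m and (x of knife_grip in the frame of box below -0.083 m or x of knife_grip in the frame of box above 0.083 m or y of knife_grip in the frame of box below -0.088 m or y of knife_grip in the frame of box above 0.088 m) and linear speed of each of cup, knife below 0.02 m/s); the robot touches nothing.
It fails at once if the gripper or arm touches the lid (contact force between any of the fingers, the arm and lid above 1 N).
It fails at once if the spice jar, the mill or the matchbox is displaced by more than 30 mm (distance of any of jar, mill, matchbox from where it was at the start of the episode above 0.03 m).
It also fails if it takes over 72 s, if anything falls off the work surface, if the arm or the gripper's body presses on something with over 40 N, if the wrist force passes 120 N, or if a joint passes its speed limit or range.

## Working session

There is one attempt and no reset: what is moved stays moved. The work goes in short steps, Python scripts to look and compute and a tool call to move; the robot and the scene stay as the last step left them, time stands still between calls to the robot, and variables do not carry over. Pictures are saved under pics/ and viewed, at most 10 in all, crops included, and the job is handed in when it is done.

Besides the shell and the picture viewer there is one more tool, called as name(argument=value, ...), one argument or row to a line, values as JSON. play_rows: Moves the arm, as the interface text tells. Shift numbers are shares of 0.08 m and turn numbers shares of 2 pi rad, none past 1 either way. Its arguments: {"type":"object","properties":{"deltas":{"type":"array"}},"required":["deltas"]}

```bash
ls; mkdir -p pics; cat > h.py <<'E'
import numpy as np, cv2, pickle
from cell import robot
from scipy.spatial.transform import Rotation as Ro
def snap(n,f):
    s=robot.snapshot(n); cv2.imwrite(f'pics/{f}.png',s['image'][:,:,::-1]); pickle.dump(s,open(f'pics/{f}.pkl','wb')); return s
def load(f): return pickle.load(open(f'pics/{f}.pkl','rb'))
def ray(s,u,v,z):
    R=np.array(s['R']);t=np.array(s['t']);c=-R.T@t
    d=R.T@np.array([(u-s['cx'])/s['fx'],(v-s['cy'])/s['fy'],1]);k=(z-c[2])/d[2];return c+k*d
def proj(s,X):
    p=np.array(s['R'])@np.array(X)+np.array(s['t']);return s['fx']*p[0]/p[2]+s['cx'],s['fy']*p[1]/p[2]+s['cy']
E
python3 - <<'E'
from h import *
for n in('top','side','wrist'):
    s=snap(n,n+'0');R=np.array(s['R']);print(n,s['fx'],-R.T@s['t'],R[2])
st=robot.state();print({k:np.round(v,3) for k,v in st.items()},robot.hold_point_z)
E
```

```text
pics
top 523.2521736486605 [0.35284287 0.10355541 1.20637277] [ 0.16097429 -0.01038087 -0.98690401]
side 559.9054488611908 [-0.14557388  1.16946675  0.56096045] [ 0.48421937 -0.79918673 -0.35613504]
wrist 332.05758979914 [ 0.22144617 -0.64183371  0.38324085] [ 0.25035585  0.11874636 -0.96084403]
{'time_s': np.float64(0.15), 'joint_pos': array([-0.843,  0.359,  0.011, -0.   , -1.224, -0.288]), 'qvel': array([ 0.001, -0.002,  0.001,  0.   ,  0.001, -0.   ]), 'joint_torque': array([ 1.0000e-03, -5.8328e+01,  2.9329e+01,  7.0010e+00,  9.0000e-03,
       -0.0000e+00]), 'tool_pos': array([ 0.287, -0.61 ,  0.226]), 'eef_rot': array([ 6.850e-01, -3.066e+00, -2.000e-03]), 'wrist_force': array([-0.136,  0.182,  0.064]), 'wrist_torque': array([-0.023,  0.041, -0.008]), 'grip_force': np.float64(0.0), 'finger_gap': np.float64(0.088)} 0.0188
```

View pics/top0.png

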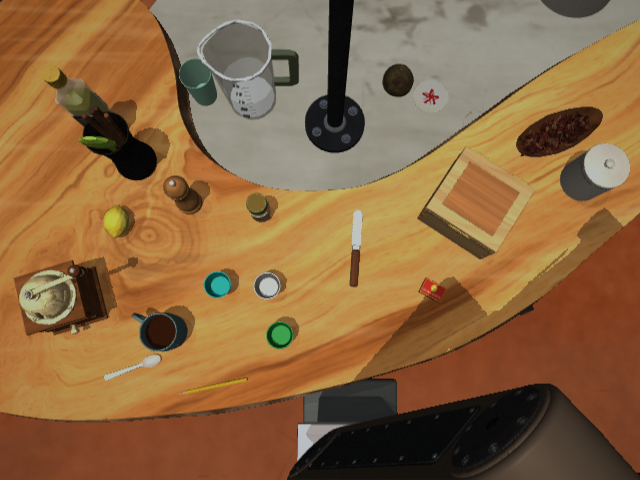

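View pics/side0.png

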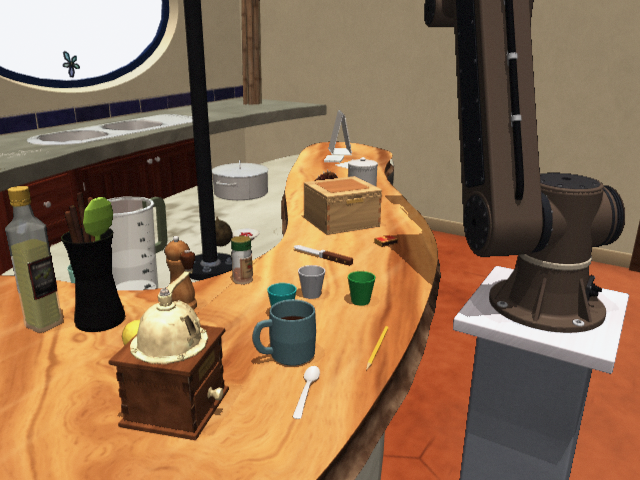

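The top view shows the steel tumbler at (267,286), with look-alikes in turquoise (218,285) and green (280,335). The knife runs from about (357,211) to (354,285), and the box is at about (477,203). The plain grey tumbler is the cup. Next I'll make one enlarged composite crop to confirm.

```bash
python3 - <<'E'
from h import *
a=load('top0')['image'][:,:,::-1]
b=load('side0')['image'][:,:,::-1]
def c(i,x,y,w,h,W,H): return cv2.resize(i[y:y+h,x:x+w],(W,H),interpolation=cv2.INTER_CUBIC)
top=np.hstack([c(a,410,140,130,125,416,400),c(a,335,200,40,100,160,400),c(a,190,255,70*1+44,80*1+20,224,400)[:, :224]])
cv2.imwrite('pics/crop0.png',np.vstack([np.pad(top,((0,0),(0,800-top.shape[1]),(0,0))),np.pad(c(b,290,170,120,65,369,200),((0,0),(0,431),(0,0)))]))
E
```

```text
(no output)
```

View pics/crop0.png

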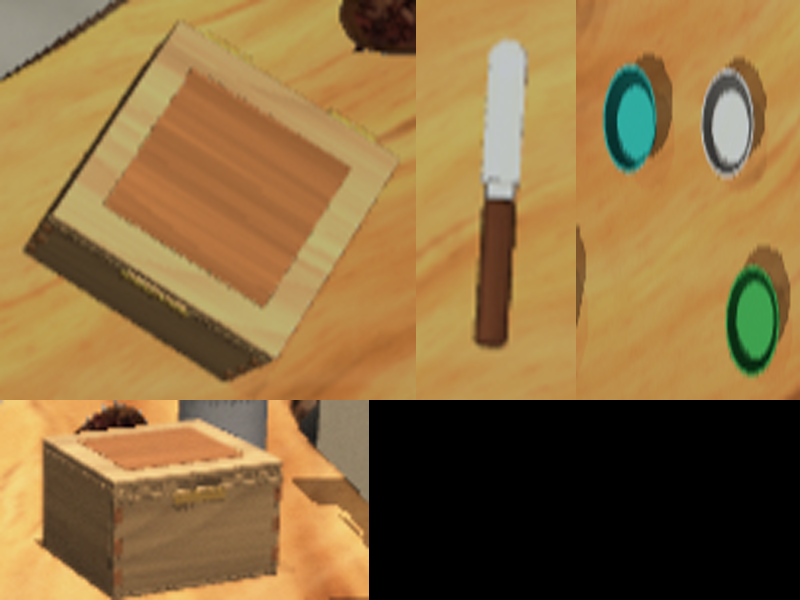

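The crop confirms three things: the box, with its brass strip on the lower-left front face; the knife, with its tip up at (357.8,210) and butt at (353.8,286.7); and the grey steel cup, with its rim centre at (267.4,286).

```bash
python3 - <<'E'
from h import *
from scipy.optimize import least_squares
s=load('top0')
px=np.array([(425.6,207.2),(495.9,252.5),(534.1,189.4),(466.3,146.9)])
W=np.array([ray(s,*p,.115) for p in px]);print('lid corners',W.round(4),[np.linalg.norm(W[i]-W[i-1]).round(4) for i in range(4)])
# box coords: front-left(+y) , front-right, back-right, back-left
B=np.array([(-.083,.088),(-.083,-.088),(.083,-.088),(.083,.088)])
def f(p):
    c,si=np.cos(p[2]),np.sin(p[2]);return (B@np.array([[c,si],[-si,c]])+p[:2]-W[:,:2]).ravel()
r=least_squares(f,[.6,-.2,0]);print('box',r.x,r.fun.round(4))
x,y,a=r.x
print('brass meas',ray(s,457.5,230.6,.092),'pred front mid',x-.083*np.cos(a),y-.083*np.sin(a))
tip=ray(s,357.75,210,.009);butt=ray(s,353.75,286.7,.012);print('knife',tip,butt,np.linalg.norm(tip-butt),np.arctan2(*(tip-butt)[1::-1]))
print('cup',ray(s,267.4,286,.06),'w',ray(s,258,286,.06),ray(s,280,286,.06))
for n,p in dict(jar=(258,200),mill=(177,185),match=(432,289),greencup=(280,335),turq=(218,285)).items(): print(n,ray(s,*p,.05))
R=Ro.from_rotvec(robot.state()['eef_rot']).as_matrix();print(R.round(3))
E
```

```text
lid corners [[ 0.6139 -0.1156  0.115 ]
 [ 0.5164 -0.2621  0.115 ]
 [ 0.6546 -0.3516  0.115 ]
 [ 0.7496 -0.2085  0.115 ]] [np.float64(0.1644), np.float64(0.1759), np.float64(0.1647), np.float64(0.1718)]
box [ 0.63361434 -0.23445067 -0.58687096] [-0.0006  0.0004 -0.0006  0.0003 -0.0006 -0.0021  0.0019  0.0013]
brass meas [ 0.56759379 -0.18835475  0.092     ] pred front mid 0.5645021061465373 -0.18848873587392456
knife [0.63157238 0.02274117 0.009     ] [0.45133148 0.03315551 0.012     ] 0.18056644757856327 -0.057715950969579564
cup [0.44816112 0.22511512 0.06      ] w [0.44807988 0.24566305 0.06      ] [0.44827006 0.1975594  0.06      ]
jar [0.6439926  0.25172269 0.05      ]
mill [0.67797706 0.43654718 0.05      ]
match [ 0.4437878  -0.13791157  0.05      ]
greencup [0.34244174 0.19646418 0.05      ]
turq [0.45076948 0.3350935  0.05      ]
[[-0.905 -0.426 -0.001]
 [-0.426  0.905  0.001]
 [ 0.     0.001 -1.   ]]
```

Everything agrees with the known sizes: the lid edges measure 0.165 x 0.174 m, the knife 180.6 mm, and the predicted front-mid point matches the brass strip. Moving above the knife now.

play_rows(
  deltas=[
    [[0, 0, -0.01, 0.183, 0.5, 0, 87.6], [0, 0, -0.02, 0.366, 1, 0, 87.6]],
  ],
)

```text
time_s: 0.4
tool_pos: [0.3166, -0.5299, 0.2257]
eef_rot: [0.486, -3.103, -0.002]
wrist_force: [0.8, 0.9, 0.7]
finger_gap: 0.0875
grip_force: 0.0
```

play_rows(
  deltas=[
    [[0, 0, -0.01, 0.183, 0.5, 0, 87.6], [0, 0, -0.02, 0.366, 1, 0, 87.6]],
  ],
)

```text
time_s: 0.65
tool_pos: [0.3461, -0.4494, 0.2263]
eef_rot: [0.292, -3.128, -0.001]
wrist_force: [0.6, -0.5, 0.9]
finger_gap: 0.0877
grip_force: 0.0
```

play_rows(
  deltas=[
    [[0, 0, -0.01, 0.183, 0.5, 0, 87.6], [0, 0, -0.02, 0.366, 1, 0, 87.6]],
  ],
)

```text
time_s: 0.9
tool_pos: [0.3754, -0.3694, 0.2264]
eef_rot: [0.095, -3.14, -0.0]
wrist_force: [0.5, -0.3, 0.4]
finger_gap: 0.0875
grip_force: 0.0
```

play_rows(
  deltas=[
    [[0, 0, -0.01, 0.183, 0.5, 0, 87.6], [0, 0, -0.0192, 0.366, 1, 0, 87.6]],
  ],
)

```text
time_s: 1.15
tool_pos: [0.4046, -0.2894, 0.2265]
eef_rot: [-0.094, -3.14, -0.0]
wrist_force: [0.5, -0.2, 0.2]
finger_gap: 0.0877
grip_force: 0.0
```

play_rows(
  deltas=[
    [[0, 0, 0, 0.183, 0.5, 0, 87.6], [0, 0, 0, 0.366, 1, 0, 87.6]],
  ],
)

```text
time_s: 1.4
tool_pos: [0.4339, -0.2094, 0.2266]
eef_rot: [0.091, 3.14, 0.0]
wrist_force: [0.3, -0.5, 0.2]
finger_gap: 0.0876
grip_force: 0.0
```

play_rows(
  deltas=[
    [[0, 0, 0, 0.183, 0.5, -0.2, 60], [0, 0, 0, 0.366, 1, -0.4, 60]],
  ],
)

```text
time_s: 1.65
tool_pos: [0.4633, -0.1293, 0.1944]
eef_rot: [0.091, 3.14, 0.0]
wrist_force: [0.6, 0.2, -0.5]
finger_gap: 0.0731
grip_force: 0.0
```

play_rows(
  deltas=[
    [[0, 0, 0, 0.183, 0.5, -0.2, 60], [0, 0, 0, 0.366, 1, -0.4, 60]],
  ],
)

```text
time_s: 1.9
tool_pos: [0.4925, -0.0494, 0.1621]
eef_rot: [0.091, 3.14, 0.0]
wrist_force: [0.0, -0.3, -1.2]
finger_gap: 0.0607
grip_force: 0.0
```

play_rows(
  deltas=[
    [[0, 0, 0, 0.183, 0.5, -0.2, 50], [0, 0, 0, 0.366, 1, -0.4, 50], [0, 0, 0, 0.366, 1, -0.4, 50], [0, 0, 0, 0.366, 1, -0.4, 50]],
  ],
)

```text
time_s: 2.4
tool_pos: [0.5213, 0.0292, 0.1304]
eef_rot: [-0.09, -3.14, 0.001]
wrist_force: [0.3, -0.5, 0.4]
finger_gap: 0.0501
grip_force: 0.0
```

```bash
python3 - <<'E'
from h import *
st=robot.state();R=Ro.from_rotvec(st['eef_rot']).as_matrix()
print(st['time_s'],st['tool_pos'],R.round(3).tolist(),np.degrees(np.arctan2(R[1,1],R[0,1])),st['joint_pos'].round(3) if hasattr(st['joint_pos'],'round') else st['joint_pos'])
s=snap('wrist','w1')
E
```

```text
2.4 [0.52129027 0.02921034 0.13035889] [[-0.998, 0.057, -0.001], [0.057, 0.998, -0.0], [0.001, -0.0, -1.0]] 86.72178895754467 [ 0.432  0.195 -0.454 -0.    -0.922 -2.06 ]
```

View pics/w1.png

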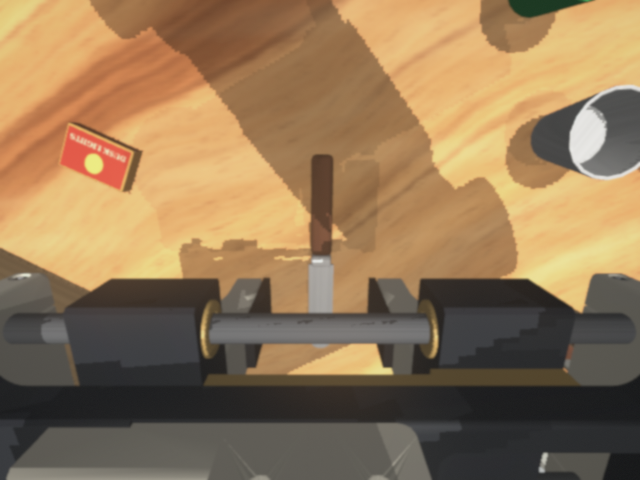

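The wrist view shows the handle from (322,155) to (320,256), centred between the fingers. Descending and gripping.

play_rows(
  deltas=[
    [[0, 0, 0, 0, 0, -0.4, 50], [0, 0, 0, 0, 0, -0.79, 50]],
  ],
)

```text
time_s: 2.7
tool_pos: [0.5219, 0.0285, 0.0677]
eef_rot: [0.093, 3.138, 0.002]
wrist_force: [1.2, -0.0, -0.9]
finger_gap: 0.0497
grip_force: 0.0
```

play_rows(
  deltas=[
    [[0, 0, 0, 0, 0, -0.4, 50], [0, 0, 0, 0, 0, -0.7, 50], [0, 0, 0, 0, 0, -0.79, 50], [0, 0, 0, 0, 0, -0.79, 10], [0, 0, 0, 0, 0, -0.79, 0]],
  ],
)

```text
time_s: 3.32
tool_pos: [0.5224, 0.0293, 0.0053]
eef_rot: [0.091, 3.138, 0.001]
wrist_force: [0.1, 0.5, 0.4]
finger_gap: 0.0355
grip_force: 0.0
```

play_rows(
  deltas=[
    [[0, 0, 0, 0, 0, 0, 0], [0, 0, 0, 0, 0, 0, 0], [0, 0, 0, 0, 0, 0, 0]],
  ],
)

```text
time_s: 3.7
tool_pos: [0.5221, 0.0295, 0.0049]
eef_rot: [0.09, 3.139, 0.001]
wrist_force: [-1.4, 1.2, 5.8]
finger_gap: 0.0179
grip_force: 30.0
```

play_rows(
  deltas=[
    [[0, 0, 0, 0, 0, 0.25, 0], [0, 0, 0, 0, 0, 0.6, 0], [0, 0, 0, 0, 0, 1, 0]],
  ],
)

```text
time_s: 4.08
tool_pos: [0.5209, 0.0291, 0.0845]
eef_rot: [-0.091, -3.139, 0.001]
wrist_force: [0.3, -0.1, -1.3]
finger_gap: 0.0177
grip_force: 30.0
```

play_rows(
  deltas=[
    [[0, 0, 0, 0, 0, 0.5, 0], [0, 0, 0, 0, 0, 1, 0]],
  ],
)

```text
time_s: 4.32
tool_pos: [0.521, 0.0291, 0.1652]
eef_rot: [-0.091, -3.139, 0.0]
wrist_force: [-0.4, 0.3, -2.2]
finger_gap: 0.0176
grip_force: 30.0
```

play_rows(
  deltas=[
    [[0, 0, -0.021, -0.24, -0.43, 0, 0], [0, 0, -0.0421, -0.49, -0.86, 0, 0]],
  ],
)

```text
time_s: 4.58
tool_pos: [0.4817, -0.04, 0.1644]
eef_rot: [0.509, 3.1, 0.001]
wrist_force: [-0.9, -0.7, -1.8]
finger_gap: 0.0176
grip_force: 30.0
```

play_rows(
  deltas=[
    [[0, 0, -0.021, -0.24, -0.43, 0, 0], [0, 0, -0.0421, -0.49, -0.86, 0, 0], [0, 0, -0.0421, -0.49, -0.86, -0.4, 0], [0, 0, -0.0421, -0.49, -0.86, -0.85, 0], [0, 0, -0.0421, -0.49, -0.86, -0.85, 0]],
  ],
)

```text
time_s: 5.2
tool_pos: [0.4408, -0.1087, 0.0942]
eef_rot: [-0.908, -3.002, 0.003]
wrist_force: [-0.7, -0.3, -1.0]
finger_gap: 0.0175
grip_force: 30.0
```

```bash
python3 - <<'E'
from h import *
st=robot.state();R=Ro.from_rotvec(st['eef_rot']).as_matrix()
print(st['time_s'],st['tool_pos'],R.round(3).tolist(),np.degrees(np.arctan2(R[1,1],R[0,1])),st['joint_pos'])
a=snap('side','s2')['image'][:,:,::-1];b=snap('top','t2')['image'][:,:,::-1]
c=lambda i,x,y,w,h,W,H: cv2.resize(i[y:y+h,x:x+w],(W,H),interpolation=cv2.INTER_CUBIC)
cv2.imwrite('pics/c2.png',np.hstack([c(a,290,160,100,80,400,320),c(b,390,160,100,80,400,320)]))
cv2.imwrite('pics/c2.png',np.vstack([c(a,290,170,125,50,750,300),c(b,385,170,125,50,750,300)]))
E
```

```text
5.2 [ 0.44084545 -0.10871736  0.09424089] [[-0.832, 0.554, -0.006], [0.554, 0.832, -0.001], [0.004, -0.004, -1.0]] 56.33551459054137 [ 1.93878294e-01  1.34818468e-01 -6.34712989e-01 -6.72447768e-04
 -8.06836697e-01 -2.35177188e+00]
```

View pics/c2.png

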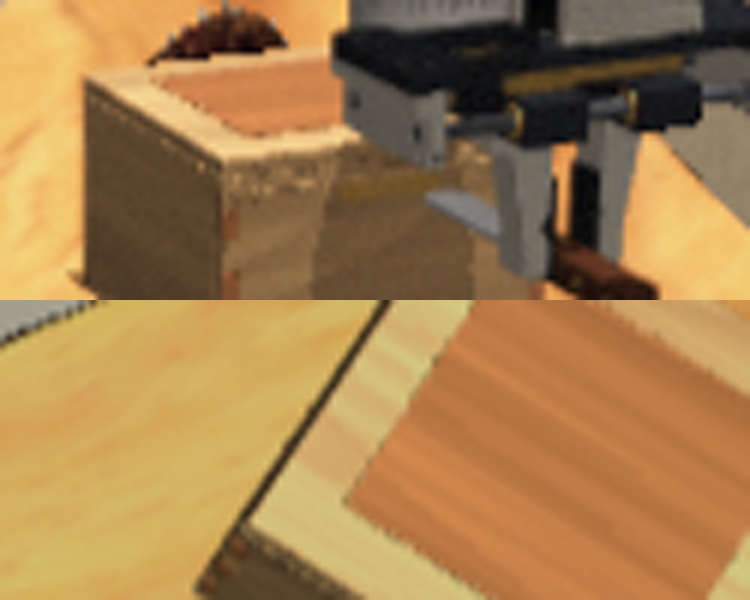

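```bash
python3 - <<'E'
from h import *
s=load('s2');a=-0.587;ex=np.array([np.cos(a),np.sin(a),0]);ey=np.array([-np.sin(a),np.cos(a),0]);c0=np.array([.6336,-.2345,0])
P=lambda x,y,z:np.round(proj(s,c0+ex*x+ey*y+np.array([0,0,z])),1)
for y in(.027,0,-.027): print('brass',y,P(-.083,y,.097),P(-.083,y,.087))
print('corner',P(-.083,.088,.115),P(-.083,.088,.0),P(-.083,-.088,.115),P(.083,.088,.115))
st=robot.state();R=Ro.from_rotvec(st['eef_rot']).as_matrix();g=np.array(st['tool_pos'])-.0045*R[:,2];tip=g-R[:,0]*.110
print('grip',g,'tip',tip,np.round(proj(s,tip),1)); d=tip-c0;print('tip in box',d@ex,d@ey,tip[2])
im=s['image'][170:222,330:390]
cv2.imwrite('pics/c3.png',np.hstack([cv2.resize(im[:,:,::-1],(400,347),interpolation=cv2.INTER_CUBIC),cv2.resize(load('side0')['image'][170:222,330:390,::-1],(400,347),interpolation=cv2.INTER_CUBIC)]))
E
```

```text
brass 0.027 [346.3 200.2] [346.3 203.5]
brass 0 [354.8 199.1] [354.7 202.4]
brass -0.027 [363.1 197.9] [363.  201.3]
corner [327.  196.5] [326.5 235.3] [381.7 189.5] [303.2 182.1]
grip [ 0.44348742 -0.10836292  0.10131283] tip [ 0.53511524 -0.16922624  0.10130993] [360.8 200.9]
tip in box -0.11815190311076947 -0.00020000956197665818 0.10130992870193715
```

View pics/c3.png

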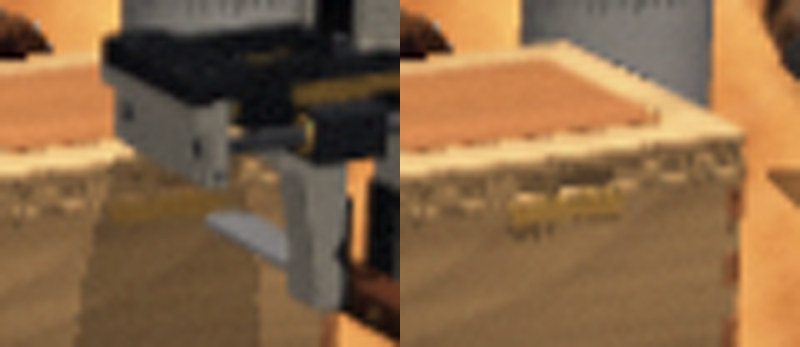

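The tip appears at about (360.9,202.5) and the brass strip spans (346,200) to (363,202). I'll overlay the modelled blade to check pitch and height.

```bash
python3 - <<'E'
from h import *
s=load('s2');a=-0.587;ex=np.array([np.cos(a),np.sin(a),0]);ey=np.array([-np.sin(a),np.cos(a),0]);c0=np.array([.6336,-.2345,0])
st=robot.state();R=Ro.from_rotvec(st['eef_rot']).as_matrix();g=np.array(st['tool_pos'])-.0045*R[:,2]
K=8;x0,y0=335,180
im=cv2.resize(s['image'][y0:y0+60,x0:x0+70,::-1],None,fx=K,fy=K,interpolation=cv2.INTER_CUBIC)
px=lambda X:((np.array(proj(s,X))+.5-[x0,y0])*K).astype(int)
t=np.linspace(-np.pi/2,np.pi/2,15)
o=[(25,-11)]+[(99+11*np.cos(q),11*np.sin(q)) for q in t]+[(25,11)]
F=-R[:,0]; Y=np.cross([0,0,1],F)
for X in [[g+F*u/1e3+Y*v/1e3 for u,v in o]]: cv2.polylines(im,[np.array([px(p) for p in X])],False,(0,0,255),1)
b=[c0+ex*-.083+ey*y+np.array([0,0,z]) for y,z in((.027,.097),(-.027,.097),(-.027,.087),(.027,.087))]
cv2.polylines(im,[np.array([px(p) for p in b])],True,(255,0,0),1)
h=[g+F*u/1e3+Y*9/1e3+np.array([0,0,v/1e3]) for u,v in((-70,-9),(-70,9),(15,9),(15,-9))]
cv2.polylines(im,[np.array([px(p) for p in h])],True,(0,255,0),1)
cv2.imwrite('pics/c4.png',im)
E
```

```text
(no output)
```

View pics/c4.png

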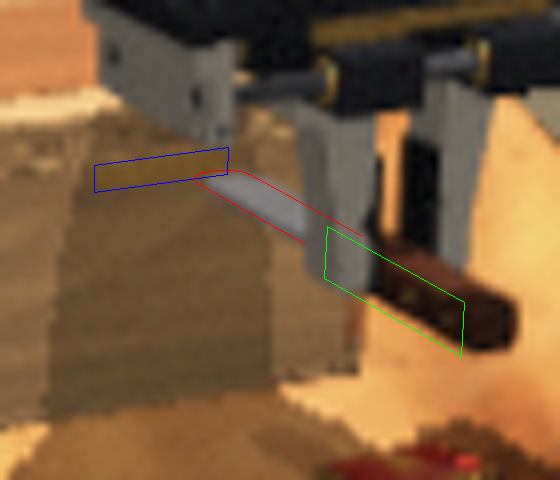

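The model matches the picture to within about 1 px: the brass outline sits on the strip, and the blade pitch and height agree. Inserting the blade, with a force check.

play_rows(
  deltas=[
    [[0, 0, 0, 0.2, -0.133, 0, 0], [0, 0, 0, 0.35, -0.233, 0, 0], [0, 0, 0, 0.45, -0.3, 0, 0], [0, 0, 0, 0.5, -0.332, 0, 0], [0, 0, 0, 0.5, -0.332, 0, 0]],
  ],
)

```text
time_s: 5.92
tool_pos: [0.4832, -0.1351, 0.096]
eef_rot: [-0.909, -3.007, 0.0]
wrist_force: [0.2, -0.6, -1.8]
finger_gap: 0.0177
grip_force: 30.0
```

play_rows(
  deltas=[
    [[0, 0, 0, 0.1, -0.066, 0, 0], [0, 0, 0, 0.2, -0.133, 0, 0], [0, 0, 0, 0.28, -0.186, 0, 0], [0, 0, 0, 0.333, -0.221, 0, 0], [0, 0, 0, 0.333, -0.221, 0, 0]],
  ],
)

```text
time_s: 6.55
tool_pos: [0.51, -0.1528, 0.096]
eef_rot: [-0.909, -3.007, 0.0]
wrist_force: [-0.8, 0.9, -0.8]
finger_gap: 0.0176
grip_force: 30.0
```

```bash
cat >> h.py <<'E'
A=-0.587;EX=np.array([np.cos(A),np.sin(A),0]);EY=np.array([-np.sin(A),np.cos(A),0]);C0=np.array([.6336,-.2345,0])
def pos():
    st=robot.state();R=Ro.from_rotvec(st['eef_rot']).as_matrix();g=np.array(st['tool_pos'])-.0045*R[:,2];t=g-.11*R[:,0]
    f=lambda p:np.round([(p-C0)@EX,(p-C0)@EY,p[2]],4)
    F=-R[:,0];print('t',st['time_s'],'grip box',f(g),'tip box',f(t),'pitch',np.degrees(np.arcsin(F[2])).round(2),'F',np.round(st['wrist_force'],1),'q',np.round(st['joint_pos'],2));return g,t
E
python3 -c "
from h import *
pos()"
```

```text
t 6.55 grip box [-0.1481 -0.0004  0.1005] tip box [-0.0381 -0.0005  0.1005] pitch -0.01 F [-0.8  0.9 -0.8] q [ 0.08  0.25 -0.47  0.   -0.85 -2.24]
```

```bash
cat >> h.py <<'E'
def boxmove(x,z,pitch_deg,tcp0=None,R0=None):
    "target grip (box x,z), tip-down pitch -> share deltas from tcp0,R0; returns row and new pose"
    Rt=Ro.from_rotvec(np.radians(pitch_deg)*EY).as_matrix()@np.column_stack([-EX,EY,[0,0,-1]])
    g=C0+EX*x+np.array([0,0,z]);t=g+.0045*Rt[:,2]
    return np.r_[Ro.from_matrix(Rt@R0.T).as_rotvec()/2/np.pi,(t-tcp0)/.08].round(4),t,Rt
def plan(wps,n=5):
    st=robot.state();T=np.array(st['tool_pos']);R=Ro.from_rotvec(st['eef_rot']).as_matrix()
    for i,w in enumerate(wps):
        r,t,Rt=boxmove(*w,T,R);print(w,r.tolist())
        if (i+1)%n==0: T,R=t,Rt;print('--')
E
python3 - <<'E'
from h import *
w=[]
for th in(3,6,9,12,15,18,22,26,30,30):
    t=np.radians(th);u=np.array([-np.cos(t),np.sin(t)]);n=np.array([np.sin(t),np.cos(t)])
    p=np.array([.083,.105])+u*.231-n*.003;w.append((round(p[0],4),round(p[1],4),th))
plan(w)
E
```

```text
(np.float64(-0.1478), np.float64(0.1141), 3) [0.0046, 0.0069, 0.0, 0.004, 0.0037, 0.1702]
(np.float64(-0.147), np.float64(0.1262), 6) [0.0092, 0.0138, 0.0, 0.0098, -0.0002, 0.3216]
(np.float64(-0.1456), np.float64(0.1382), 9) [0.0139, 0.0208, 0.0, 0.022, -0.0083, 0.472]
(np.float64(-0.1436), np.float64(0.1501), 12) [0.0185, 0.0277, 0.0, 0.0404, -0.0205, 0.6213]
(np.float64(-0.1409), np.float64(0.1619), 15) [0.0231, 0.0346, 0.0, 0.0661, -0.0376, 0.7695]
--
(np.float64(-0.1376), np.float64(0.1735), 18) [0.0046, 0.0069, 0.0, 0.032, -0.0213, 0.1458]
(np.float64(-0.1323), np.float64(0.1888), 22) [0.0108, 0.0162, 0.0, 0.0841, -0.0559, 0.3384]
(np.float64(-0.1259), np.float64(0.2036), 26) [0.0169, 0.0254, 0.0, 0.1477, -0.0983, 0.525]
(np.float64(-0.1186), np.float64(0.2179), 30) [0.0231, 0.0347, 0.0, 0.2208, -0.1469, 0.7056]
(np.float64(-0.1186), np.float64(0.2179), 30) [0.0231, 0.0347, 0.0, 0.2208, -0.1469, 0.7056]
--
```

play_rows(
  deltas=[
    [[0.0046, 0.007, 0, 0.004, 0.003, 0.17, 0], [0.0092, 0.0138, 0, 0.01, 0, 0.32, 0], [0.0139, 0.0208, 0, 0.022, -0.008, 0.47, 0], [0.0185, 0.0277, 0, 0.04, -0.02, 0.62, 0], [0.023, 0.0346, 0, 0.066, -0.038, 0.77, 0]],
  ],
)

```text
time_s: 7.18
tool_pos: [0.5144, -0.1553, 0.1579]
eef_rot: [-0.835, -2.763, -0.111]
wrist_force: [0.4, 0.2, -2.4]
finger_gap: 0.0175
grip_force: 30.0
```

```bash
python3 - <<'E'
from h import *
pos();a=snap('side','s5')['image'][:,:,::-1];b=snap('top','t5')['image'][:,:,::-1]
cv2.imwrite('pics/c5.png',np.hstack([cv2.resize(a[120:245,280:430],(400,333)),cv2.resize(b[130:270,400:550],(400,333))]))
E
```

```text
t 7.175 grip box [-0.1419 -0.      0.1622] tip box [-0.0357 -0.      0.1335] pitch -15.13 F [ 0.4  0.2 -2.4] q [-0.03  0.35 -0.14 -0.14 -1.31 -2.07]
```

View pics/c5.png

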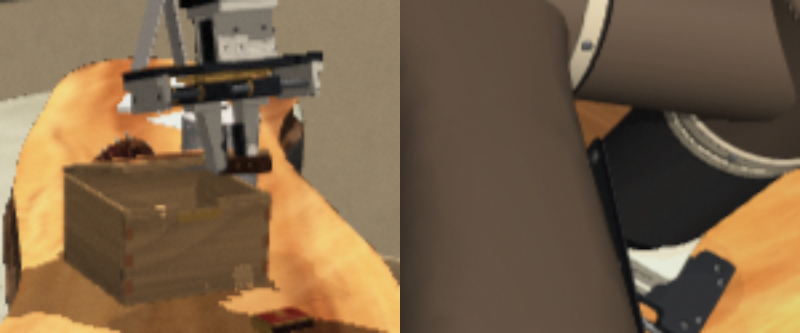

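The side crop shows a dark opening at about (150,185), so the lid angle is unclear. I'll overlay the predicted lid outline for several angles.

```bash
python3 - <<'E'
from h import *
s=load('s5');K=6;x0,y0=295,100
im=cv2.resize(s['image'][y0:y0+100,x0:x0+130,::-1],None,fx=K,fy=K,interpolation=cv2.INTER_CUBIC)
px=lambda X:((np.array(proj(s,X))+.5-[x0,y0])*K).astype(int)
for th,col in((14,(0,0,255)),(30,(255,0,0)),(100,(0,255,0))):
    t=np.radians(th);e=lambda r,y:C0+EX*(.083-r*np.cos(t))+EY*y+np.array([0,0,.105+r*np.sin(t)])
    cv2.polylines(im,[np.array([px(e(*p)) for p in((0,.088),(.166,.088),(.166,-.088),(0,-.088))])],True,col,1)
cv2.imwrite('pics/c6.png',im)
E
```

```text
(no output)
```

View pics/c6.png

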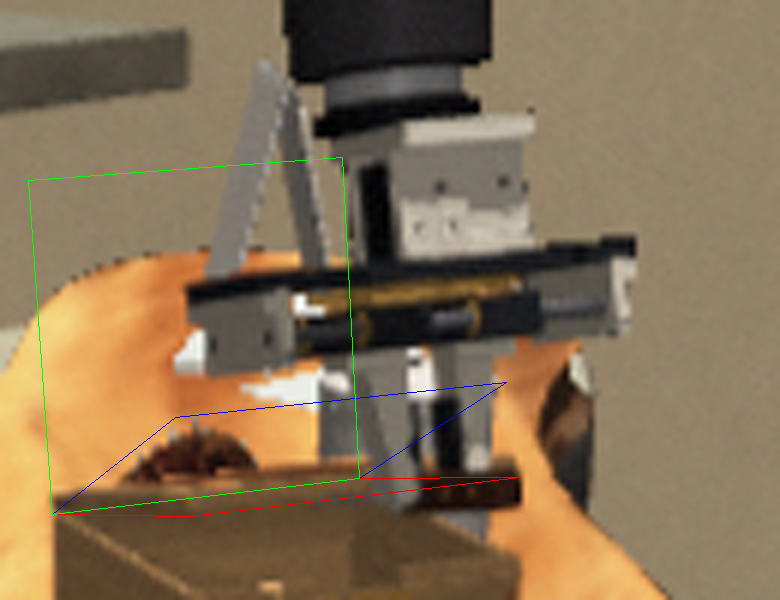

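The lid band lies along the 14° (red) outline, nearly edge-on to the camera, so it is raised as intended. Continuing to 30°.

play_rows(
  deltas=[
    [[0.0046, 0.007, 0, 0.032, -0.021, 0.146, 0], [0.0108, 0.0162, 0, 0.084, -0.056, 0.338, 0], [0.0169, 0.0254, 0, 0.148, -0.098, 0.525, 0], [0.0231, 0.0347, 0, 0.22, -0.147, 0.705, 0], [0.0231, 0.0347, 0, 0.22, -0.147, 0.705, 0]],
  ],
)

```text
time_s: 7.9
tool_pos: [0.5333, -0.1677, 0.2129]
eef_rot: [-0.763, -2.521, -0.204]
wrist_force: [-1.3, -0.1, -1.7]
finger_gap: 0.0179
grip_force: 30.0
```

```bash
python3 - <<'E'
from h import *
pos()
w=[]
for th in(33,36,39,42,45):
    t=np.radians(th);u=np.array([-np.cos(t),np.sin(t)]);n=np.array([np.sin(t),np.cos(t)])
    p=np.array([.083,.105])+u*.231-n*.003;w.append((round(p[0],4),round(p[1],4),th))
# transition: tip slides out to r=.135, pitch from 45 to 5 while tip target advances to lid angle phi
for phi,pit,r in((47,40,.128),(50,34,.132),(53,28,.135),(56,22,.135),(59,16,.135), (62,10,.13),(66,5,.13),(70,2,.13),(74,0,.13),(78,0,.13)):
    t=np.radians(phi);tip=np.array([.083,.105])+r*np.array([-np.cos(t),np.sin(t)])
    b=np.radians(pit);g=tip+.11*np.array([-np.cos(b),np.sin(b)]);w.append((round(g[0],4),round(g[1],4),pit))
plan(w)
E
```

```text
t 7.9 grip box [-1.182e-01  1.000e-04  2.168e-01] tip box [-2.290e-02 -1.000e-04  1.619e-01] pitch -29.94 F [-1.3 -0.1 -1.7] q [-0.12  0.5   0.19 -0.23 -1.73 -2.02]
(np.float64(-0.1124), np.float64(0.2283), 33) [0.0048, 0.007, 0.0002, 0.0581, -0.0396, 0.1455]
(np.float64(-0.1056), np.float64(0.2384), 36) [0.0094, 0.014, 0.0002, 0.1268, -0.0853, 0.2734]
(np.float64(-0.0984), np.float64(0.248), 39) [0.014, 0.0209, 0.0002, 0.1998, -0.1339, 0.3952]
(np.float64(-0.0907), np.float64(0.2573), 42) [0.0186, 0.0278, 0.0002, 0.2781, -0.1859, 0.5134]
(np.float64(-0.0825), np.float64(0.2662), 45) [0.0232, 0.0348, 0.0002, 0.3616, -0.2415, 0.6267]
--
(np.float64(-0.0886), np.float64(0.2693), 40) [-0.0077, -0.0116, 0.0, -0.0605, 0.0402, 0.0354]
(np.float64(-0.093), np.float64(0.2676), 34) [-0.0169, -0.0254, 0.0, -0.1024, 0.0681, 0.0106]
(np.float64(-0.0954), np.float64(0.2645), 28) [-0.0262, -0.0393, 0.0, -0.1231, 0.0819, -0.0311]
(np.float64(-0.0945), np.float64(0.2581), 22) [-0.0354, -0.0532, 0.0, -0.1093, 0.0727, -0.1136]
(np.float64(-0.0923), np.float64(0.251), 16) [-0.0446, -0.0671, 0.0, -0.0818, 0.0544, -0.2043]
--
(np.float64(-0.0864), np.float64(0.2389), 10) [-0.0092, -0.0139, -0.0, 0.0662, -0.044, -0.1526]
(np.float64(-0.0795), np.float64(0.2333), 5) [-0.0169, -0.0254, -0.0, 0.142, -0.0945, -0.2232]
(np.float64(-0.0714), np.float64(0.231), 2) [-0.0215, -0.0324, -0.0, 0.2288, -0.1522, -0.2521]
(np.float64(-0.0628), np.float64(0.23), 0) [-0.0246, -0.037, -0.0, 0.3199, -0.2128, -0.2647]
(np.float64(-0.054), np.float64(0.2322), 0) [-0.0246, -0.037, -0.0, 0.4115, -0.2738, -0.2372]
--
```

play_rows(
  deltas=[
    [[0.0048, 0.007, 0, 0.058, -0.04, 0.145, 0], [0.0094, 0.014, 0, 0.127, -0.085, 0.273, 0], [0.014, 0.021, 0, 0.2, -0.134, 0.395, 0], [0.0186, 0.0278, 0, 0.278, -0.186, 0.513, 0], [0.0232, 0.0348, 0, 0.36, -0.24, 0.626, 0]],
  ],
)

```text
time_s: 8.52
tool_pos: [0.5612, -0.1858, 0.2641]
eef_rot: [-0.687, -2.272, -0.285]
wrist_force: [-1.2, 1.0, -1.1]
finger_gap: 0.0176
grip_force: 30.0
```

play_rows(
  deltas=[
    [[-0.0077, -0.0116, 0, -0.06, 0.04, 0.035, 0], [-0.017, -0.0254, 0, -0.102, 0.068, 0.01, 0], [-0.026, -0.0393, 0, -0.123, 0.082, -0.03, 0], [-0.0354, -0.0532, 0, -0.109, 0.073, -0.114, 0], [-0.0446, -0.067, 0, -0.082, 0.054, -0.204, 0]],
  ],
)

```text
time_s: 9.15
tool_pos: [0.5543, -0.1815, 0.2475]
eef_rot: [-0.831, -2.754, -0.116]
wrist_force: [-1.3, 1.1, -2.8]
finger_gap: 0.0175
grip_force: 30.0
```

```bash
cat >> h.py <<'E'
def lidscore(s):
    "render-free check: mean colour on the lid underside grid for given angles"
    pass
E
python3 - <<'E'
from h import *
pos();s=snap('side','s7');a=s['image'].astype(float)
# sample along lid's +y side strip (r,y=.06..0.088) for each angle: print colour
for th in range(30,76,5):
    t=np.radians(th);row=[]
    for r in(.05,.1,.155,.175):
        u,v=proj(s,C0+EX*(.083-r*np.cos(t))+EY*.075+np.array([0,0,.105+r*np.sin(t)]));row.append(a[int(round(v)),int(round(u))].astype(int).tolist())
    print(th,row)
E
```

```text
t 9.15 grip box [-9.410e-02  2.000e-04  2.518e-01] tip box [0.0117 0.0003 0.222 ] pitch -15.74 F [-1.3  1.1 -2.8] q [-0.07  0.37  0.1  -0.13 -1.54 -2.06]
30 [[74, 55, 37], [90, 68, 44], [91, 69, 45], [85, 64, 41]]
35 [[72, 52, 34], [95, 72, 46], [96, 71, 49], [94, 69, 48]]
40 [[78, 58, 38], [89, 70, 46], [84, 64, 42], [83, 64, 44]]
45 [[90, 68, 44], [89, 66, 42], [80, 59, 39], [81, 61, 40]]
50 [[91, 68, 42], [89, 67, 43], [85, 66, 44], [89, 67, 43]]
55 [[94, 70, 46], [85, 64, 41], [89, 67, 43], [133, 99, 65]]
60 [[94, 69, 45], [87, 65, 42], [89, 67, 45], [144, 128, 102]]
65 [[94, 71, 45], [79, 61, 39], [239, 205, 137], [145, 127, 102]]
70 [[93, 71, 48], [81, 63, 42], [143, 128, 101], [144, 128, 102]]
75 [[83, 63, 40], [107, 76, 44], [142, 125, 100], [146, 130, 104]]
```

The side-image colour samples put the lid at about 60°, which matches the tip at 58.6°. Now pushing it past upright.

play_rows(
  deltas=[
    [[-0.009, -0.0139, 0, 0.066, -0.044, -0.153, 0], [-0.017, -0.0254, 0, 0.142, -0.095, -0.223, 0], [-0.0215, -0.0324, 0, 0.229, -0.152, -0.252, 0], [-0.0246, -0.037, 0, 0.32, -0.213, -0.265, 0], [-0.0246, -0.037, 0, 0.41, -0.274, -0.237, 0]],
  ],
)

```text
time_s: 9.82
tool_pos: [0.5866, -0.2034, 0.2291]
eef_rot: [-0.906, -3.008, -0.001]
wrist_force: [-1.6, -0.2, -0.8]
finger_gap: 0.0179
grip_force: 30.0
```

```bash
python3 - <<'E'
from h import *
pos()
w=[]
for phi,r in((81,.13),(84,.13),(87,.13),(90,.13),(92,.13),(92,.13)):
    t=np.radians(phi);tip=np.array([.083,.105])+r*np.array([-np.cos(t),np.sin(t)]);w.append((tip[0]-.11,tip[1],0))
plan(w)
E
```

```text
t 9.825 grip box [-5.640e-02 -1.000e-04  2.336e-01] tip box [5.360e-02 1.000e-04 2.335e-01] pitch -0.04 F [-1.6 -0.2 -0.8] q [-0.02  0.27 -0.11 -0.   -1.19 -2.14]
(np.float64(-0.04733648045523002), np.float64(0.2333994842773679), 0) [-0.0001, -0.0, -0.0003, 0.0949, -0.0616, -0.002]
(np.float64(-0.04058870022479495), np.float64(0.23428784639787553), 0) [-0.0001, -0.0, -0.0003, 0.1651, -0.1083, 0.0091]
(np.float64(-0.03380367431158271), np.float64(0.2348218395180946), 0) [-0.0001, -0.0, -0.0003, 0.2357, -0.1553, 0.0158]
(np.float64(-0.02700000000000001), np.float64(0.235), 0) [-0.0001, -0.0, -0.0003, 0.3065, -0.2024, 0.018]
(np.float64(-0.022463065428674878), np.float64(0.23492080751248245), 0) [-0.0001, -0.0, -0.0003, 0.3537, -0.2338, 0.017]
--
(np.float64(-0.022463065428674878), np.float64(0.23492080751248245), 0) [0.0, 0.0, 0.0, 0.0, 0.0, 0.0]
```

play_rows(
  deltas=[
    [[0, 0, 0, 0.11, -0.073, 0.01, 0], [0, 0, 0, 0.22, -0.147, 0.02, 0], [0, 0, 0, 0.33, -0.22, 0.02, 0], [0, 0, 0, 0.44, -0.29, 0.02, 0], [0, 0, 0, 0.52, -0.346, 0.02, 0]],
  ],
)

```text
time_s: 10.45
tool_pos: [0.6298, -0.2323, 0.2299]
eef_rot: [-0.908, -3.005, -0.001]
wrist_force: [-0.2, 1.2, -1.8]
finger_gap: 0.0178
grip_force: 30.0
```

play_rows(
  deltas=[
    [[0, 0, 0, 0, 0, 0, 0], [0, 0, 0, 0, 0, 0, 0]],
  ],
)

```text
time_s: 10.7
tool_pos: [0.6293, -0.2319, 0.2305]
eef_rot: [-0.908, -3.007, -0.001]
wrist_force: [0.6, 0.1, -1.4]
finger_gap: 0.0176
grip_force: 30.0
```

```bash
python3 - <<'E'
from h import *
pos();s=snap('side','s8');a=s['image'].astype(float)
for th in range(80,104,4):
    t=np.radians(th);row=[]
    for r,y in((.05,.08),(.1,.08),(.155,.08),(.175,.08),(.1,.084),(.1,.092)):
        u,v=proj(s,C0+EX*(.083-r*np.cos(t))+EY*y+np.array([0,0,.105+r*np.sin(t)]));row.append(a[int(round(v)),int(round(u))].astype(int).tolist())
    print(th,row)
E
```

```text
t 10.7 grip box [-5.00e-03 -2.00e-04  2.35e-01] tip box [ 1.050e-01 -2.000e-04  2.349e-01] pitch -0.05 F [ 0.6  0.1 -1.4] q [-0.06  0.35  0.01 -0.   -1.23 -2.09]
80 [[120, 92, 61], [116, 88, 57], [124, 94, 62], [150, 112, 72], [115, 89, 59], [112, 85, 54]]
84 [[123, 94, 62], [107, 82, 53], [167, 128, 82], [145, 129, 104], [108, 82, 53], [113, 84, 55]]
88 [[123, 94, 62], [108, 82, 53], [171, 131, 85], [147, 130, 103], [108, 82, 54], [109, 82, 53]]
92 [[123, 94, 61], [109, 83, 54], [168, 129, 86], [145, 131, 104], [110, 84, 55], [112, 84, 54]]
96 [[123, 94, 61], [110, 84, 55], [165, 126, 84], [147, 132, 106], [109, 83, 55], [111, 84, 54]]
100 [[122, 94, 61], [109, 83, 55], [166, 130, 84], [145, 131, 103], [109, 83, 54], [93, 73, 51]]
```

The lid is at about 98°. Backing off and carrying the knife out to lay it down.

play_rows(
  deltas=[
    [[0, 0, 0, -0.3, 0.2, 0, 0], [0, 0, 0, -0.625, 0.416, 0, 0]],
  ],
)

```text
time_s: 11.0
tool_pos: [0.5787, -0.1982, 0.2304]
eef_rot: [-0.909, -3.006, -0.001]
wrist_force: [-0.1, 0.7, -0.6]
finger_gap: 0.0175
grip_force: 30.0
```

play_rows(
  deltas=[
    [[0, 0, 0, -0.3, 0.2, 0, 0], [0, 0, 0, -0.625, 0.416, 0, 0]],
  ],
)

```text
time_s: 11.25
tool_pos: [0.5285, -0.1648, 0.2309]
eef_rot: [0.908, 3.007, 0.001]
wrist_force: [-0.2, 0.8, -0.6]
finger_gap: 0.0175
grip_force: 30.0
```

play_rows(
  deltas=[
    [[0, 0, 0, -0.25, 0.5, 0, 0], [0, 0, 0, -0.49, 1, 0, 0]],
  ],
)

```text
time_s: 11.5
tool_pos: [0.4892, -0.0845, 0.231]
eef_rot: [0.909, 3.007, 0.002]
wrist_force: [0.6, 1.0, -0.5]
finger_gap: 0.018
grip_force: 30.0
```

play_rows(
  deltas=[
    [[0, 0, 0, 0, 0.5, -0.2, 0], [0, 0, 0, 0, 1, -0.6, 0], [0, 0, 0, 0, 1, -0.9, 0]],
  ],
)

```text
time_s: 11.88
tool_pos: [0.49, -0.0031, 0.1583]
eef_rot: [0.904, 3.008, 0.003]
wrist_force: [0.3, -0.9, -1.2]
finger_gap: 0.0173
grip_force: 30.0
```

play_rows(
  deltas=[
    [[0, 0, 0, 0, 0.1, -0.45, 0], [0, 0, 0, 0, 0.19, -0.9, 0]],
  ],
)

```text
time_s: 12.12
tool_pos: [0.4904, 0.0105, 0.0863]
eef_rot: [0.907, 3.007, 0.003]
wrist_force: [0.1, 0.4, -0.8]
finger_gap: 0.0177
grip_force: 30.0
```

play_rows(
  deltas=[
    [[0, 0, 0, 0, 0, -0.4, 0], [0, 0, 0, 0, 0, -0.7, 0], [0, 0, 0, 0, 0, -0.9, 0], [0, 0, 0, 0, 0, -0.9, 0]],
  ],
)

```text
time_s: 12.62
tool_pos: [0.4895, 0.0097, 0.014]
eef_rot: [-0.908, -3.005, 0.001]
wrist_force: [1.3, -0.7, -0.8]
finger_gap: 0.0177
grip_force: 30.0
```

```bash
python3 -c "
from h import *
print(pos(),robot.state()['tool_pos'])"
```

```text
t 12.625 grip box [-0.2552  0.1235  0.0185] tip box [-0.1452  0.1235  0.0183] pitch -0.1 F [ 1.3 -0.7 -0.8] q [ 0.42  0.31 -0.65 -0.   -0.62 -2.58]
(array([0.4894899 , 0.00969061, 0.01849313]), array([ 0.58110572, -0.05119046,  0.01829699])) [0.48947985 0.00968997 0.01399314]
```

play_rows(
  deltas=[
    [[0, 0, 0, 0, 0, -0.06, 0], [0, 0, 0, 0, 0, -0.105, 0], [0, 0, 0, 0, 0, -0.115, 0]],
  ],
)

```text
time_s: 13.0
tool_pos: [0.4903, 0.0099, 0.0056]
eef_rot: [-0.908, -3.007, -0.001]
wrist_force: [0.1, 0.4, -0.9]
finger_gap: 0.0174
grip_force: 30.0
```

play_rows(
  deltas=[
    [[0, 0, 0, 0, 0, 0, 20], [0, 0, 0, 0, 0, 0, 36], [0, 0, 0, 0, 0, 0, 40], [0, 0, 0, 0, 0, 0, 40]],
  ],
)

```text
time_s: 13.5
tool_pos: [0.4903, 0.0099, 0.0055]
eef_rot: [-0.908, -3.007, -0.001]
wrist_force: [0.3, -0.5, -0.5]
finger_gap: 0.0393
grip_force: 0.0
```

play_rows(
  deltas=[
    [[0, 0, 0, 0, 0, 0.3, 40], [0, 0, 0, 0, 0, 0.7, 60], [0, 0, 0, 0, 0, 1, 80]],
  ],
)

```text
time_s: 13.88
tool_pos: [0.4904, 0.0099, 0.0866]
eef_rot: [-0.908, -3.007, -0.001]
wrist_force: [0.5, 0.3, -1.1]
finger_gap: 0.0547
grip_force: 0.0
```

play_rows(
  deltas=[
    [[0, 0, 0, 0, 0.3, 0.5, 87.6], [0, 0, 0, 0, 0.8, 0.6, 87.6]],
  ],
)

```text
time_s: 14.12
tool_pos: [0.4915, 0.0745, 0.1362]
eef_rot: [0.91, 3.004, 0.005]
wrist_force: [-0.3, 0.0, -1.1]
finger_gap: 0.0746
grip_force: 0.0
```

```bash
python3 - <<'E'
from h import *
s=snap('top','t9');a=s['image'];hsv=cv2.cvtColor(a,cv2.COLOR_RGB2HSV)
px=lambda x,y,z:np.array(proj(s,C0+EX*x+EY*y+np.array([0,0,z])))
poly=np.array([px(*p,.105) for p in((-.075,.08),(-.075,-.08),(.075,-.08),(.075,.08))]).astype(np.int32)
m=np.zeros(a.shape[:2],np.uint8);cv2.fillPoly(m,[poly],255)
for name,mm in(('box',m),('stray',cv2.rectangle(np.zeros_like(m),(240,260),(296,312),255,-1))):
    g=((hsv[:,:,1]<70)&(mm>0)).astype(np.uint8)
    n,l,st,c=cv2.connectedComponentsWithStats(g)
    for i in range(1,n):
        if st[i,4]>40:
            cn=max(cv2.findContours((l==i).astype(np.uint8),0,1)[0],key=len);h=cv2.convexHull(cn);e=cv2.fitEllipse(h) if len(h)>5 else None
            print(name,st[i],c[i].round(1),e)
            if e: print(ray(s,*e[0],.066 if name=='box' else .06), e[1][0]/523*1.1,e[1][1]/523*1.1)
b=a[:,:,::-1].copy()
cv2.imwrite('pics/c10.png',np.hstack([cv2.resize(b[130:280,410:560],(600,600),interpolation=cv2.INTER_CUBIC),np.vstack([cv2.resize(b[260:310,240:290],(200,200)),cv2.resize(b[190:290,340:440],(200,200)),cv2.resize(b[130:230,410:510],(200,200))])]))
E
```

```text
box [462 197  28  26 591] [475.4 210.1] ((475.374755859375, 210.462158203125), (26.12580108642578, 29.06686782836914), 45.95365905761719)
[ 0.61871762 -0.23699329  0.066     ] 0.05494910362345767 0.06113490365431369
stray [242 260  40  53 651] [262.  285.2] ((261.55621337890625, 283.50970458984375), (13.89402961730957, 75.92257690429688), 148.3102569580078)
[0.45356736 0.23801917 0.06      ] 0.02922262443411191 0.15968419616582516
```

```bash
python3 - <<'E'
from h import *
def fit(s,model,z,x0,win):
    # rim fit: dark-free approach: maximise gradient along projected rim circle r=.03 at height z
    g=cv2.GaussianBlur(cv2.cvtColor(s['image'],cv2.COLOR_RGB2GRAY).astype(np.float32),(0,0),.8)
    S=cv2.cvtColor(s['image'],cv2.COLOR_RGB2HSV)[:,:,1].astype(np.float32)
    best=[]
    th=np.linspace(0,2*np.pi,48,endpoint=False)
    for dx in np.arange(-win,win+.0001,.001):
        for dy in np.arange(-win,win+.0001,.001):
            c=x0+np.array([dx,dy])
            v=0
            for r,sg in((.0285,1),(.033,-1)):
                P=np.array([proj(s,[c[0]+r*np.cos(t),c[1]+r*np.sin(t),z]) for t in th],np.float32)
                v+=sg*cv2.remap(S,P[:,0].reshape(1,-1),P[:,1].reshape(1,-1),cv2.INTER_LINEAR).mean()
            best.append((v,*c))
    best.sort();return np.array(best[:5]).round(4),np.average(np.array(best[:15])[:,1:],axis=0)
print(fit(load('top0'),0,.06,np.array([.448,.225]),.012))
print(fit(load('t9'),0,.066,np.array([.6187,-.237]),.012))
E
```

```text
(array([[-116.6707,    0.45  ,    0.227 ],
       [-113.5303,    0.449 ,    0.227 ],
       [-113.3327,    0.45  ,    0.226 ],
       [-110.9886,    0.449 ,    0.226 ],
       [-108.4928,    0.451 ,    0.227 ]]), array([0.4496, 0.2266]))
(array([[-72.763 ,   0.6207,  -0.239 ],
       [-72.4186,   0.6207,  -0.238 ],
       [-72.329 ,   0.6197,  -0.238 ],
       [-72.0723,   0.6197,  -0.239 ],
       [-68.8394,   0.6217,  -0.239 ]]), array([ 0.6203, -0.2384]))
```

play_rows(
  deltas=[
    [[0, 0, 0, -0.13, 0.475, 0, 87.6], [0, 0, 0, -0.26, 0.95, 0, 87.6]],
  ],
)

```text
time_s: 14.42
tool_pos: [0.469, 0.1507, 0.1334]
eef_rot: [-0.909, -3.006, -0.001]
wrist_force: [-0.0, -0.5, 0.5]
finger_gap: 0.0873
grip_force: 0.0
```

play_rows(
  deltas=[
    [[0, 0, 0, -0.13, 0.475, 0, 87.6], [0, 0, 0, -0.26, 0.95, 0, 87.6], [0, 0, 0, -0.26, 0.95, 0, 87.6], [0, 0, 0, -0.26, 0.95, 0, 87.6]],
  ],
)

```text
time_s: 14.92
tool_pos: [0.4483, 0.2256, 0.1332]
eef_rot: [-0.907, -3.007, 0.0]
wrist_force: [-0.1, 0.1, -0.3]
finger_gap: 0.0874
grip_force: 0.0
```

```bash
python3 - <<'E'
from h import *
st=robot.state();print(st['tool_pos'],st['finger_gap'],((np.array([.4497,.2267,.041])-st['tool_pos'])/.08).round(3))
E
```

```text
[0.4482806  0.22563609 0.13316091] 0.08738428356255584 [ 0.018  0.013 -1.152]
```

play_rows(
  deltas=[
    [[0, 0, 0, 0.018, 0.013, -0.4, 87.6], [0, 0, 0, 0.018, 0.013, -0.7, 87.6], [0, 0, 0, 0.018, 0.013, -0.7, 87.6]],
  ],
)

```text
time_s: 15.3
tool_pos: [0.4492, 0.2249, 0.0759]
eef_rot: [-0.91, -3.004, 0.005]
wrist_force: [-0.1, -0.1, 0.6]
finger_gap: 0.0875
grip_force: 0.0
```

play_rows(
  deltas=[
    [[0, 0, 0, 0, 0, -0.25, 87.6], [0, 0, 0, 0, 0, -0.45, 87.6], [0, 0, 0, 0, 0, -0.45, 70], [0, 0, 0, 0, 0, -0.45, 60], [0, 0, 0, 0, 0, -0.45, 50]],
  ],
)

```text
time_s: 15.92
tool_pos: [0.4505, 0.2273, 0.0424]
eef_rot: [0.909, 3.007, 0.003]
wrist_force: [0.2, 0.1, -0.9]
finger_gap: 0.0632
grip_force: 0.0
```

play_rows(
  deltas=[
    [[0, 0, 0, 0, 0, 0, 50], [0, 0, 0, 0, 0, 0, 50], [0, 0, 0, 0, 0, 0, 50]],
  ],
)

```text
time_s: 16.3
tool_pos: [0.4507, 0.2276, 0.0422]
eef_rot: [0.908, 3.007, 0.003]
wrist_force: [0.1, 0.4, 6.8]
finger_gap: 0.058
grip_force: 30.0
```

play_rows(
  deltas=[
    [[0, 0, 0, 0, 0, 0.2, 50], [0, 0, 0, 0, 0, 0.5, 50], [0, 0, 0, 0, 0, 0.95, 50]],
  ],
)

```text
time_s: 16.68
tool_pos: [0.4489, 0.226, 0.117]
eef_rot: [-0.908, -3.005, 0.004]
wrist_force: [0.3, 0.4, -0.5]
finger_gap: 0.0579
grip_force: 30.0
```

play_rows(
  deltas=[
    [[0, 0, 0, 0, 0, 0.4, 50], [0, 0, 0, 0, 0, 0.8, 50], [0, 0, 0, 0, 0, 1, 50], [0, 0, 0, 0, 0, 1, 50]],
  ],
)

```text
time_s: 17.18
tool_pos: [0.4501, 0.2272, 0.1977]
eef_rot: [-0.909, -3.007, -0.003]
wrist_force: [0.2, 0.7, -2.0]
finger_gap: 0.0576
grip_force: 30.0
```

```bash
python3 - <<'E'
from h import *
st=robot.state();print(st['tool_pos'],st['finger_gap'],st['wrist_force'])
s=snap('side','s11');t=snap('top','t11');T=np.array(st['tool_pos'])
u,v=map(int,proj(s,T-[0,0,.01]));a=s['image'][:,:,::-1];b=t['image'][:,:,::-1]
x0,y0=u-50,v-50
c=a[y0:y0+100,x0:x0+100].copy();c=cv2.resize(c,(600,600),interpolation=cv2.INTER_CUBIC)
px=lambda X:((np.array(proj(s,X))+.5-[x0,y0])*6).astype(int)
for z,r in((-.042,.0195),(.018,.03)): cv2.polylines(c,[np.array([px(T+[r*np.cos(q),r*np.sin(q),z]) for q in np.linspace(0,6.28,40)])],True,(0,0,255),1)
k=np.vstack([cv2.resize(b[190:290,340:440],(200,200)),cv2.resize(a[130:230,290:390],(200,200)),cv2.resize(b[130:280,410:560],(200,200))])
cv2.imwrite('pics/c11.png',np.hstack([c,k]))
E
```

```text
[0.4500817  0.22716962 0.19771295] 0.05764665395435809 [ 0.16034067  0.68181508 -1.99869401]
```

View pics/c11.png

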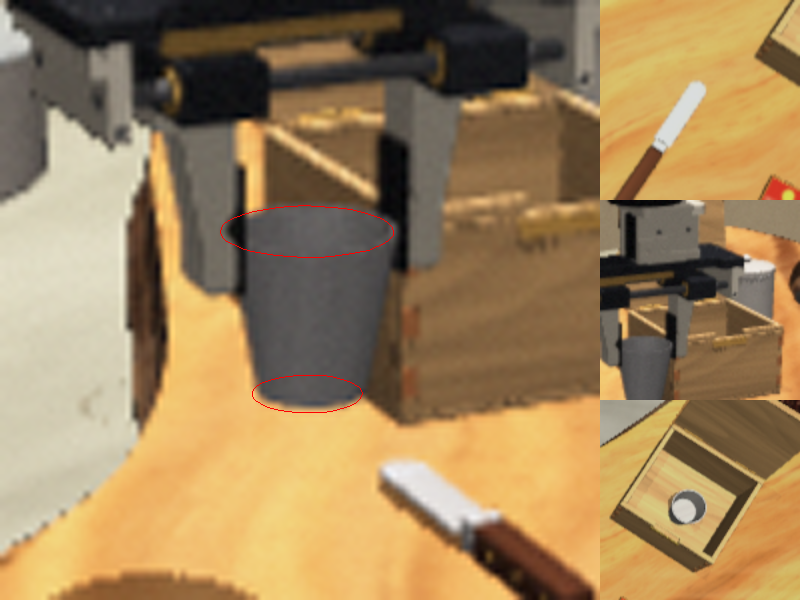

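The picture shows the cup held upright, with its outline matching the model. The knife lies flat at about (480,510), the lid is standing open, and the tumbler is visible inside the box. Carrying the cup over the box.

play_rows(
  deltas=[
    [[0, 0, 0, 0.17, -0.48, 0, 50], [0, 0, 0, 0.355, -0.97, 0, 50]],
  ],
)

```text
time_s: 17.52
tool_pos: [0.4778, 0.1484, 0.1956]
eef_rot: [-0.906, -3.005, 0.003]
wrist_force: [0.6, -0.1, -1.0]
finger_gap: 0.058
grip_force: 30.0
```

play_rows(
  deltas=[
    [[0, 0, 0, 0.17, -0.48, 0, 50], [0, 0, 0, 0.355, -0.97, 0, 50]],
  ],
)

```text
time_s: 17.77
tool_pos: [0.5063, 0.0703, 0.1957]
eef_rot: [-0.907, -3.005, 0.002]
wrist_force: [-0.5, -0.1, -1.1]
finger_gap: 0.0575
grip_force: 30.0
```

play_rows(
  deltas=[
    [[0, 0, 0, 0.17, -0.48, 0, 50], [0, 0, 0, 0.355, -0.97, 0, 50]],
  ],
)

```text
time_s: 18.02
tool_pos: [0.5347, -0.0073, 0.1956]
eef_rot: [-0.908, -3.004, 0.002]
wrist_force: [1.0, -0.4, -0.9]
finger_gap: 0.0579
grip_force: 30.0
```

play_rows(
  deltas=[
    [[0, 0, 0, 0.17, -0.48, 0, 50], [0, 0, 0, 0.355, -0.97, 0, 50]],
  ],
)

```text
time_s: 18.27
tool_pos: [0.5631, -0.0848, 0.1954]
eef_rot: [-0.908, -3.004, 0.001]
wrist_force: [0.2, 0.4, -0.8]
finger_gap: 0.058
grip_force: 30.0
```

play_rows(
  deltas=[
    [[0, 0, 0, 0.17, -0.48, 0, 50], [0, 0, 0, 0.355, -0.97, 0, 50]],
  ],
)

```text
time_s: 18.52
tool_pos: [0.5915, -0.1623, 0.1952]
eef_rot: [-0.908, -3.004, 0.0]
wrist_force: [0.9, 0.1, -0.4]
finger_gap: 0.0577
grip_force: 30.0
```

play_rows(
  deltas=[
    [[0, 0, 0, 0.17, -0.48, 0, 50], [0, 0, 0, 0.3, -0.8, 0, 50], [0, 0, 0, 0.355, -0.97, 0, 50], [0, 0, 0, 0.355, -0.97, 0, 50], [0, 0, 0, 0.355, -0.97, 0, 50]],
  ],
)

```text
time_s: 19.15
tool_pos: [0.62, -0.238, 0.1968]
eef_rot: [-0.908, -3.006, -0.001]
wrist_force: [0.8, -0.4, -0.7]
finger_gap: 0.0578
grip_force: 30.0
```

```bash
python3 - <<'E'
from h import *
pos();st=robot.state();print(st['tool_pos'],((np.array([.6203,-.2384,.073])-st['tool_pos'])/.08).round(3))
E
```

```text
t 19.15 grip box [-0.0094 -0.0104  0.2013] tip box [ 0.1006 -0.0104  0.201 ] pitch -0.11 F [ 0.8 -0.4 -0.7] q [-0.07  0.36 -0.05 -0.   -1.16 -2.08]
[ 0.61996305 -0.23796325  0.19675688] [ 0.004 -0.005 -1.547]
```

play_rows(
  deltas=[
    [[0, 0, 0, 0, -0.005, -0.3, 50], [0, 0, 0, 0.004, -0.005, -0.7, 50], [0, 0, 0, 0.004, -0.005, -1, 50], [0, 0, 0, 0.004, -0.005, -1, 50]],
  ],
)

```text
time_s: 19.65
tool_pos: [0.6193, -0.2378, 0.1157]
eef_rot: [-0.906, -3.003, -0.0]
wrist_force: [0.3, 0.1, -0.1]
finger_gap: 0.0579
grip_force: 30.0
```

play_rows(
  deltas=[
    [[0, 0, 0, 0, 0, -0.1, 50], [0, 0, 0, 0, 0, -0.2, 50], [0, 0, 0, 0, 0, -0.3, 50], [0, 0, 0, 0, 0, -0.38, 50], [0, 0, 0, 0, 0, -0.42, 50]],
  ],
)

```text
time_s: 20.27
tool_pos: [0.6205, -0.2391, 0.0832]
eef_rot: [-0.908, -3.006, -0.0]
wrist_force: [0.1, -0.7, -1.2]
finger_gap: 0.058
grip_force: 30.0
```

play_rows(
  deltas=[
    [[0, 0, 0, 0, 0, -0.04, 50], [0, 0, 0, 0, 0, -0.07, 50], [0, 0, 0, 0, 0, -0.09, 50], [0, 0, 0, 0, 0, -0.1, 50], [0, 0, 0, 0, 0, -0.1, 50]],
  ],
)

```text
time_s: 20.9
tool_pos: [0.6207, -0.2391, 0.0758]
eef_rot: [-0.908, -3.007, -0.001]
wrist_force: [-0.7, -0.4, -1.2]
finger_gap: 0.0579
grip_force: 30.0
```

play_rows(
  deltas=[
    [[0, 0, 0, 0, 0, -0.015, 50], [0, 0, 0, 0, 0, -0.025, 50], [0, 0, 0, 0, 0, -0.025, 50]],
  ],
)

```text
time_s: 21.28
tool_pos: [0.621, -0.2392, 0.0743]
eef_rot: [-0.908, -3.007, -0.0]
wrist_force: [-0.0, 0.6, 2.7]
finger_gap: 0.0581
grip_force: 30.0
```

Seating contact is felt (+4 N). Releasing and retreating straight up.

play_rows(
  deltas=[
    [[0, 0, 0, 0, 0, 0, 60], [0, 0, 0, 0, 0, 0, 66], [0, 0, 0, 0, 0, 0, 74], [0, 0, 0, 0, 0, 0, 76], [0, 0, 0, 0, 0, 0, 76]],
  ],
)

```text
time_s: 21.9
tool_pos: [0.6206, -0.2391, 0.0736]
eef_rot: [-0.908, -3.006, -0.001]
wrist_force: [0.8, -0.7, -0.3]
finger_gap: 0.0759
grip_force: 0.0
```

play_rows(
  deltas=[
    [[0, 0, 0, 0, 0, 0.15, 76], [0, 0, 0, 0, 0, 0.4, 76], [0, 0, 0, 0, 0, 0.7, 76], [0, 0, 0, 0, 0, 1, 76]],
  ],
)

```text
time_s: 22.4
tool_pos: [0.6209, -0.2391, 0.1555]
eef_rot: [0.908, 3.007, 0.001]
wrist_force: [-0.3, -0.6, 0.3]
finger_gap: 0.0761
grip_force: 0.0
```

play_rows(
  deltas=[
    [[0, 0, 0, 0, 0, 0.5, 76], [0, 0, 0, 0, 0, 1, 76]],
  ],
)

```text
time_s: 22.65
tool_pos: [0.6206, -0.2391, 0.236]
eef_rot: [-0.908, -3.007, -0.0]
wrist_force: [1.1, -0.5, -0.3]
finger_gap: 0.076
grip_force: 0.0
```

play_rows(
  deltas=[
    [[0, 0, 0, -0.5, 0.33, 0, 76], [0, 0, 0, -1, 0.66, 0, 76]],
  ],
)

```text
time_s: 22.9
tool_pos: [0.54, -0.1859, 0.2348]
eef_rot: [0.909, 3.006, 0.001]
wrist_force: [0.6, 0.7, 0.5]
finger_gap: 0.0761
grip_force: 0.0
```

play_rows(
  deltas=[
    [[0, 0, 0, -0.5, 0.33, 0, 76], [0, 0, 0, -1, 0.66, 0, 76]],
  ],
)

```text
time_s: 23.15
tool_pos: [0.4595, -0.1329, 0.2347]
eef_rot: [0.909, 3.007, 0.001]
wrist_force: [0.1, 1.4, 0.4]
finger_gap: 0.0761
grip_force: 0.0
```

play_rows(
  deltas=[
    [[0, 0, 0, 0, 0.5, 0, 76], [0, 0, 0, 0, 1, 0, 76]],
  ],
)

```text
time_s: 23.4
tool_pos: [0.4604, -0.0526, 0.2353]
eef_rot: [0.909, 3.006, 0.003]
wrist_force: [1.2, 0.3, -0.4]
finger_gap: 0.0761
grip_force: 0.0
```

play_rows(
  deltas=[
    [[0, 0, 0, 0, 0.5, 0, 76], [0, 0, 0, 0, 1, 0, 76]],
  ],
)

```text
time_s: 23.65
tool_pos: [0.4607, 0.0278, 0.235]
eef_rot: [0.908, 3.007, 0.002]
wrist_force: [0.5, -0.1, 0.7]
finger_gap: 0.0757
grip_force: 0.0
```

play_rows(
  deltas=[
    [[0, 0, 0, 0, 0.5, 0, 76], [0, 0, 0, 0, 1, 0, 76], [0, 0, 0, 0, 1, 0, 76]],
  ],
)

```text
time_s: 24.02
tool_pos: [0.4609, 0.1086, 0.2347]
eef_rot: [0.904, 3.009, 0.002]
wrist_force: [-0.2, -0.4, 0.3]
finger_gap: 0.0762
grip_force: 0.0
```

```bash
python3 - <<'E'
from h import *
s=snap('top','t12');S=cv2.cvtColor(s['image'],cv2.COLOR_RGB2HSV)[:,:,1].astype(np.float32)
th=np.linspace(0,2*np.pi,48,endpoint=False)
def best(z,ri,ro):
    b=[]
    for x in np.arange(.600,.642,.0015):
        for y in np.arange(-.260,-.216,.0015):
            v=0
            for r,sg in((ri,1),(ro,-1)):
                P=np.array([proj(s,[x+r*np.cos(t),y+r*np.sin(t),z]) for t in th],np.float32)
                v+=sg*cv2.remap(S,P[:,:1].T.copy(),P[:,1:].T.copy(),1).mean()
            b.append((v,x,y))
    return np.round(min(b),4)
for z in(.066,.080,.092,.105,.12): print(z,best(z,.0285,.033))
g=((S<70)).astype(np.uint8);m=np.zeros_like(g)
poly=np.array([proj(s,C0+EX*x+EY*y+np.array([0,0,.105])) for x,y in((-.075,.08),(-.075,-.08),(.075,-.08),(.075,.08))]).astype(np.int32);cv2.fillPoly(m,[poly],1)
n,l,st,c=cv2.connectedComponentsWithStats(g*m);print([(st[i].tolist(),c[i].round(1).tolist()) for i in range(1,n) if st[i,4]>20])
a=s['image']; print('sat map'); 
for v in range(188,226,2): print(''.join(f'{int(a[v,u].mean()):4d}' for u in range(456,496,2)))
E
```

```text
0.066 [-61.6854   0.6255  -0.2465]
0.08 [-62.2863   0.621   -0.242 ]
0.092 [-61.9327   0.618   -0.2375]
0.105 [-62.9766   0.615   -0.233 ]
0.12 [-63.7736   0.612   -0.2285]
[([462, 194, 32, 29, 713], [477.4, 209.1])]
sat map
 169 173 178 178 179 186 186 183 183 178 174 176 181 182 178 177 182 127  70  68
 176 171 170 176 179 178 181 182 184 184 183 178 172 178 183 181 177 177 159  90
 178 177 172 169 173 178 178 178 181 183 184 184 181 174 173 179 183 181 178 178
 173 176 177 175 171 169 175 179 178 179 182 184 193 185 180 172 173 178 183 181
 170 171 174 177 177 173 168 147 168 168 141 125 111 138 170 194 178 171 174 178
 165 168 170 172 175 149 116 156 123  91  95  97  98  97  97 112 179 182 176 171
 161 162 169 175 171 111 142 129  90  94  97  99  98  97  98  97  98 177 180 180
 165 161 162 163 111 116 173  89 172 180 182 158  93  98  98  98  96  89 180 177
 167 165 163 102 114  70  95 191 214 216 212 211 204 141  97  96  96  96 192 179
 179 170 166 102 197  71 203 214 217 213 213 211 214 215  97  94  95  94 125 182
 183 181 177 106 167  58 216 216 215 214 209 214 216 212 194  94  93  90  77 175
 185 183 181  89 167  53 182 217 213 211 214 215 214 214 217  92  88  85 109 177
 185 185 184  59 188  57 197 212 213 211 214 215 212 217 217  89  84  82 190 173
 188 186 186  56  96  72  74 204 210 214 216 213 216 217 207  80  77  91 184 173
 188 189 188  60  56 143  60 134 204 214 213 214 217 218 102  74  74 179 162 160
 184 185 190 106  57  58 174  59 112 190 207 216 217 152  67 104 188 172 167 165
 182 182 184 167  61  59  55 132 118  54 129 143 134 152 170 169 157 170 174 171
 178 181 182 182 164 101  60  58  80 150 138 145 164 172 163 160 158 169 172 173
 177 177 180 182 174 175 167 168 179 178 178 170 164 163 167 167 164 171 170 171
```

The rim fits at z = 0.092 and is centred within 2.5 mm of the lower tumbler. The release height (foot at about 32 mm) also matches full nesting, so I'm handing in.

```bash
python3 -c "
from h import *
print(robot.hand_in())"
```

```text
the job is handed in; nothing more can be done
None
```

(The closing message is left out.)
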